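Zero the laser power meter and hold the attenuator open at its fourth click

TASK

Take a dark zero and then a reading on the laser bench: with the attenuator still shut, take the slim stylus from the driver stand, gently push the meter's recessed zero button fully home with its tip, and put the stylus back in the hole it came from. Then move the attenuator's spring lever open from its shut stop by exactly four clicks, never further, and finish while holding it at the fourth click; the lever springs shut if let go, so the program ends with the gripper still holding it. Leave the other tools and optics where they stand.

Things in the scene. Friction and masses are not known exactly. Their poses are not given: they have to be found in the camera images.
- bench: Fixed black optical rail, 260 (its y) x 40 mm, flat on the table. On it: laser head (+y end, 40 mm square, top 105 mm high), in the middle the attenuator (black drum 52 mm across, 18 mm thick along y, on a post), round power sensor (-y end, top 107 mm high). Laser and sensor start 30 and 75 mm from the drum's mid plane. Origin: middle of the underside, z up; yaw within 0.4 rad of 0.
- lever_pivot (a point): The lever's pivot, on the drum's axis, 85 mm above the table; fixed to the rail and turned like it. The lever turns about this frame's y axis. A notched steel quadrant beside the lever (34 mm radius) has a notch for each click stop.
- lever (a joint): Attenuator lever angle, rad: 0 shut (on its stop, leaning 0.6 from upright to the rail's -x side), growing as it swings over towards +x; far stop 1.2. A click stop every 0.2 (fourth: 0.8). A spring pushes it shut: 2.6 N at the knob near shut, 4.5 N at the fourth click; the detent adds up to 1.8 N just after each click stop and takes as much away just before the next. Let go, it springs shut.
- lever_knob (a point): Centre of the metal knob on the lever's end: a cylinder 11 mm across, 14 mm long along the pivot axis, on a 5 mm steel rod; centre 62 mm from the pivot axis. Swings with the lever; axes parallel to the rail's when shut. Nothing but its rod is within 25 mm. Push it over with shut fingers, or pinch its flat ends lightly from above (a hard pinch keeps it from turning).
- meter: Fixed light grey power meter console, 150 mm (its x) by 95 mm (its y), 38 mm high, screen towards +x, flat on the table. It and the stand swap sides of the rail. Origin: centre of its underside.
- zero_well (a point): Centre of the mouth of the zero button's round well, in the meter's top face, 38 mm above the table, 10 mm across. The button is a 7.6 mm round white cap inside it, its top 5 mm below the face.
- zero (a joint): Travel of the zero button, m: 0 = up, 0.003 = fully home (straight down). Its spring takes about 1.2 N at the start and 4 N fully down; it comes back up when let go. Fingers cannot enter the well.
- stand: Fixed dark grey tool block, 140 mm (its x) by 50 mm (its y), 50 mm high, with three holes 8 mm across and 46 mm deep in a row along its x, at x = -45, 0 and 45 mm. Three tools stand in them upright, in any order. Origin: centre of its underside.
- stylus: Slim stylus: straight ribbed bare aluminium handle 14 mm across, 60 mm long, on a steel pin 4 mm across, 42 mm long: the thinnest tool in the stand. Stands in one of its holes, handle resting on the block's top. Origin at the pin's free end, z up the handle (handle from z = 42 to 102 mm, end cap to 106 mm). About 35 g.
- stylus_tip (a point): Free end of the stylus pin (the body's origin). As it stands in the block it is 8 mm above the table.
- driver_a: Hex driver with a waisted black handle 22 mm across and 76 mm long, in another hole of the stand; top 126 mm above the table. Leave it. Origin at the blade's free end.
- driver_b: Hex driver with a waisted black handle 26 mm across and 76 mm long, in another hole of the stand; top 126 mm above the table. Leave it. Origin at the blade's free end.
- clamp_fork: Black table clamp fork, 81 x 30 mm, 15 mm high. Loose bystander. Origin: centre of its underside.
- lens_tube: Black lens tube, 30 mm across, 25 mm high. Loose bystander. Origin: centre of its underside.
- mirror_mount: Mirror mount on a steel pedestal, 90 mm high. Loose bystander. Origin: centre of its underside.
- solvent: Amber bottle, 52 mm across, 130 mm high. Loose bystander. Origin: centre of its underside.
- screw_jar: Clear jar with a steel lid, 48 mm across, 55 mm high. Loose bystander. Origin: centre of its underside.
- lens_box: Small lens box, 77 x 57 mm, 39 mm high. Loose bystander. Origin: centre of its underside.
Not all that is in view belongs to the job. What is shaped like the meter but orange or pink is not meant.

How it is judged (in metres and radians):
On the way, in this order (a step that is already met when the one before it is completed fails the run):
1. the zero button is pushed fully home with the stylus while the attenuator is shut (value of joint zero above 0.0022 m and contact force between stylus and meter above 0.5 N and value of joint lever below 0.06 rad), for 0.1 s.
2. the stylus stands back in the hole it came from, let go, the attenuator still shut (distance of stylus_tip from where it was at the start of the episode below 0.006 m and angle between stylus's own z axis and vertical below 0.12 rad and contact force between the fingers and stylus below 0.1 N and value of joint lever below 0.06 rad), for 0.2 s.
3. the lever is held by the gripper at its fourth click (value of joint lever between 0.73 and 0.87 rad and contact force between the fingers and lever above 1 N), for 0.3 s.
At the end, for the whole second after the job is handed in: The attenuator lever is held still by the gripper's fingers at its fourth click (0.8 rad, within 0.07 rad, contact force above 1 N), the zero button is up again, and the stylus stands upright in the hole it came from (tip within 6 mm of its start), let go (all of step 3 and velocity of joint lever between -0.1 and 0.1 rad/s and value of joint zero below 0.0008 m and distance of stylus_tip from where it was at the start of the episode below 0.006 m and angle between stylus's own z axis and vertical below 0.12 rad and contact force between the fingers and stylus below 0.1 N and linear speed of stylus below 0.02 m/s); the arm keeps its last pose, push and grip.
It fails at once if the lever goes on from the fourth click towards the fifth (beyond 0.9 rad) (value of joint lever above 0.9 rad).
It fails at once if the zero button or meter is pushed hard with the stylus (over 25 N) (contact force between stylus and meter above 25 N).
It fails at once if another optic or container is pushed more than 20 mm from its place (distance of any of clamp_fork, lens_tube, mirror_mount, solvent, screw_jar, lens_box from where it was at the start of the episode above 0.02 m).
It fails at once if a hex driver is moved from its hole (more than 15 mm) (distance of any of driver_a, driver_b from where it was at the start of the episode above 0.015 m).
It also fails if it takes over 70 s, if anything falls off the work surface, if the arm or the gripper's body presses on something with over 40 N, if the wrist force passes 120 N, or if a joint passes its speed limit or range.

ROBOT

A 6-joint arm with a two-finger parallel gripper is mounted at the origin on the work surface. World frame = base frame: x ahead of the robot, y to its left, z up, the work surface at z = 0. Lengths are in mm, angles in rad, forces in N, time in s.
With the tool pointing down it reaches from about 350 to 975 mm from the base axis. Payload 7.1 kg.
Tool frame: the origin (TCP) lies between the finger pads; the fingertips stand 19 mm ahead of it and the grasp point (between the pads) is the TCP; z points along the fingers, y is the line along which they close (so a half turn about z gives the same grasp; the last joint's range is limited). The gripper opens to 88 mm and grips with 3 to 60 N. Pads are 20 mm wide; open, the fingers measure 115 mm over their backs; the gripper's body (75 mm by 178 mm) begins 61 mm behind the grasp point.
Start: joints at [1.183, 0.423, 1.63, -0, 1.089, -0.019], TCP at [225.278, 582.971, 241.675] pointing down, gripper open.
Joint ranges: [-3, 3], [-0.9, 2.11], [0.09, 2.58], [-1.31, 4.45], [0.11, 2.69], [-2.54, 2.54]. Speed limits (rad/s): [2.39, 2.39, 3.01, 3.14, 3.14, 3.14].

INTERFACE

Orientations are given as a rotation vector (axis times angle).
In Python, from workcell import ctrl gives the robot as it stands.
- The arm moves only by the tool arm_command, never from a script. Its argument "series" is a list of rows, each an object with "linear": the shift along the tool's x, y, z in m, a list of three; "turn": the turn about the tool's z in rad. A call has 1 to 10 rows; each row shifts and turns the commanded pose from where the row before left it, along the tool's axes as they then stand; what a row does not reach is not made up. A row lasts 1/10 s, in which the tool goes at most 50 mm and 8.59 degrees, less where a joint would pass 70% of its speed; a pose out of reach is approached as far as the arm can. A call with a gripper value outside its range is refused whole. "jaw" is the opening, from -1 (shut) to 1 (fully open), set as the call begins (left out, the last holds). The fingers move at their own pace and stop on an object; the grip force is fixed at half the most. Time passes only in rows, so rows that do not move let the fingers close. It gives the time, the measured TCP pose, the force, the opening and the grip force at its end, in the units of the state.
- ctrl.get_obs(): the state, without advancing time (a new reading comes with each control period).
- ctrl.get_image(name): name is "scene" or "side" or "wrist"; returns a dict with "frame" (384x512x3 uint8, blue, green, red), "fx", "fy", "cx", "cy" (pixels), "rvec" (rotation vector, rad) and "tvec" (3), from world to camera coordinates, as OpenCV has them. Camera axes: x right, y down, z forward; pixel columns grow to the right and rows downward; lengths in mm; the calibration is good to about 2 mm. A picture is of the moment at which its call begins. There is no depth.
- ctrl.close_job(): hands the job in; it is judged then, once.
The state is a dict: "t": time; "qpos": joint angles; "qvel": joint speeds; "joint_torque": joint torques, N m; "ee_pos": TCP position; "orientation": TCP orientation; "ft_force": force on the tool from outside, world axes, zero at the start; "moment": the same for the moment, N m; "width": finger opening in mm; "grasp_force": force on a finger pad.
Only numpy, scipy, OpenCV 4.12 (cv2) and the standard library are available. Lean on these libraries where they do the work, as an engineer would, in place of code of your own. Each camera call takes 0.05 s, during which the arm holds its last target. There are 200 camera calls.

## Working session

There is one attempt and no reset: what is moved stays moved. The work goes in short steps, Python scripts to look and compute and a tool call to move; the robot and the scene stay as the last step left them, time stands still between calls to the robot, and variables do not carry over. Pictures are saved under pics/ and viewed, at most 10 in all, crops included, and the job is handed in when it is done.

Besides the shell and the picture viewer there is one more tool, called as name([rows], argument=value, ...), one row to a line, values as JSON. arm_command: Moves the arm, as the interface text tells. Its arguments: {"type":"object","properties":{"series":{"type":"array"},"jaw":{"type":"number"}},"required":["series"]}

```bash
mkdir -p pics; cat > h.py <<'E'
import numpy as np, cv2
from workcell import ctrl
def im(n,save=None):
    d=ctrl.get_image(n)
    if save: cv2.imwrite('pics/'+save,d['frame'])
    return d
def ray(d,u,v):
    R=cv2.Rodrigues(np.array(d['rvec'],float))[0];t=np.array(d['tvec'],float).ravel()
    r=R.T@np.array([(u-d['cx'])/d['fx'],(v-d['cy'])/d['fy'],1]);return -R.T@t,r/np.linalg.norm(r)
def onz(d,u,v,z):
    c,r=ray(d,u,v);return c+r*(z-c[2])/r[2]
def tri(rs):
    A=0;b=0
    for c,r in rs:
        P=np.eye(3)-np.outer(r,r);A=A+P;b=b+P@c
    return np.linalg.solve(A,b)
def proj(d,p):
    return cv2.projectPoints(np.array(p,float).reshape(-1,1,3),np.array(d['rvec'],float),np.array(d['tvec'],float),np.array([[d['fx'],0,d['cx']],[0,d['fy'],d['cy']],[0,0,1.]]),None)[0].reshape(-1,2)
E
python3 - <<'E'
from h import *
import pickle
o=ctrl.get_obs();print(o)
D={n:im(n) for n in('scene','side','wrist')}
pickle.dump(D,open('d0.pkl','wb'))
for n in D:print(n,ray(D[n],256,192))
cv2.imwrite('pics/a.png',cv2.resize(D['scene']['frame'],(800,600)));cv2.imwrite('pics/b.png',cv2.resize(D['side']['frame'],(800,600)))
E
```

```text
{'t': 0.0, 'qpos': array([ 1.18299776e+00,  4.23800300e-01,  1.63066356e+00, -2.25694480e-05,
        1.08859787e+00, -1.90156389e-02]), 'qvel': array([-1.33768687e-03,  4.46091789e-04, -7.85142878e-04,  5.54165155e-04,
       -5.20414320e-05, -9.66086231e-04]), 'joint_torque': array([ 5.18385132e-04, -5.44628870e+01, -2.73657990e+01,  6.45041233e-02,
        2.28407141e-02, -9.95674054e-05]), 'ee_pos': array([225.09737062, 582.50926167, 240.9373759 ]), 'orientation': array([-5.75938675e-01, -3.08806612e+00,  2.26617828e-03]), 'ft_force': array([-0.12197792,  0.48352128,  0.5428183 ]), 'moment': array([0.01283046, 0.00432591, 0.02789774]), 'grasp_force': 0.0, 'width': 87.65449202780714}
scene (array([1293.47368782,  169.97949119, 1032.47224709]), array([-0.62423331, -0.20928237, -0.75268431]))
side (array([-113.43581231, -849.21449543, 1053.15006188]), array([ 0.48128738,  0.55034261, -0.68226495]))
wrist (array([161.42014651, 607.40570208, 384.08358411]), array([ 0.24163218, -0.09814803, -0.96539155]))
```

View pics/a.png

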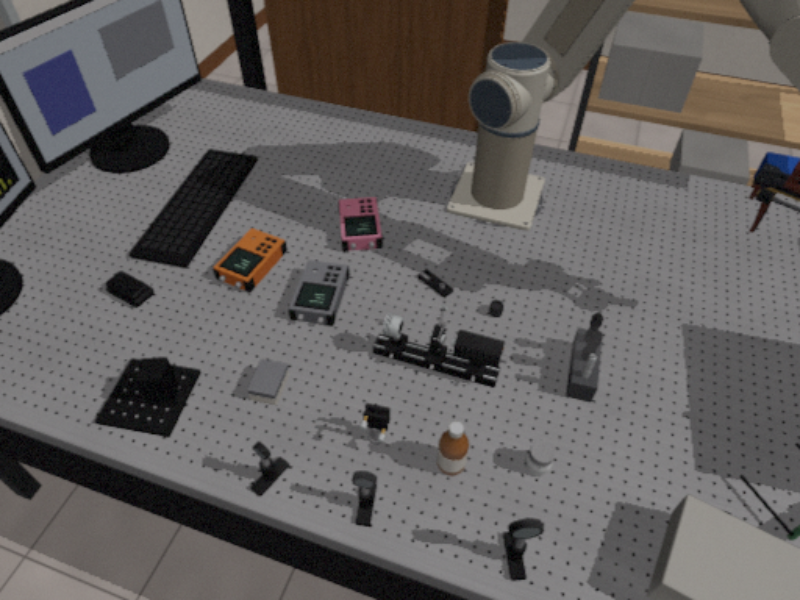

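View pics/b.png

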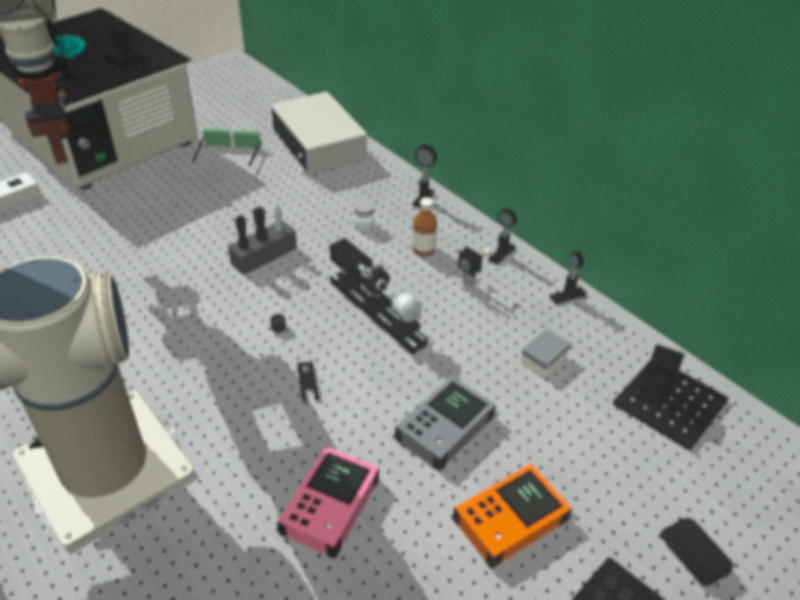

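The scene view shows the grey meter at (320,292), with pink (360,222) and orange (250,258) decoys. The stand is at (585,365); its light tool at (590,362) in scene and (278,215) in side is the stylus candidate. The two black handled tools at side (241,232) and (260,222) are the drivers. The bench is at (438,350). Next I'll work out approximate positions and take one close crop of each.

```bash
python3 - <<'E'
from h import *
import pickle
D=pickle.load(open('d0.pkl','rb'));s,d=D['scene'],D['side'];k=.64
f=lambda a,b:tri([ray(s,a[0]*k,a[1]*k),ray(d,b[0]*k,b[1]*k)]).round(0)
print('stylus top',f((593,353),(279,208)),'meter',onz(s,320*k,292*k,38).round(),onz(d,447*k,420*k,38).round())
print('stand far/near', f((580,397),(296,240)),'sensor',f((394,326),(407,305)))
print('fx',[D[n]['fx'] for n in D])
a=s['frame'][195:265,230:400];b=d['frame'][110:300,140:330]
A=cv2.resize(a,None,fx=4.7,fy=4.2,interpolation=cv2.INTER_CUBIC)
w=D['wrist']['frame'];B=cv2.resize(b,(300,300),interpolation=cv2.INTER_CUBIC);W=cv2.resize(w,(400,300))
c=np.zeros((600,800,3),np.uint8);c[:294,:799]=A[:294,:799];c[300:,:300]=B;c[300:,400:]=W
cv2.imwrite('pics/c.png',c)
E
```

```text
stylus top [534. 292. 107.] meter [ 505. -279.   38.] [ 477. -305.   38.]
stand far/near [568. 294.   5.] sensor [574. -83.  81.]
fx [390.43502413738383, 488.2282119782868, 329.2159478404076]
```

View pics/c.png

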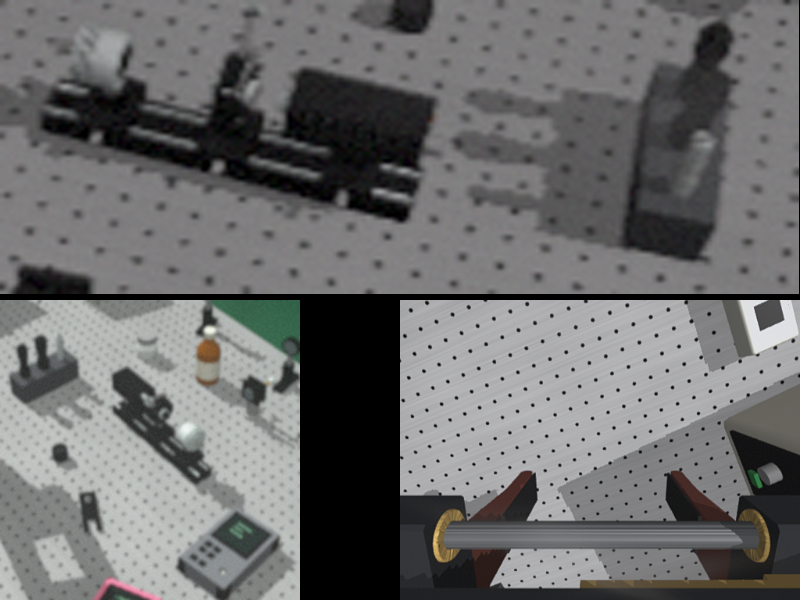

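The crop confirms the choice: the light ribbed tool at the near (+x) end of the stand is the stylus, and the other two are black waisted drivers. I'll move over the stand for a close wrist view.

arm_command([
  {"linear": [-0.036,-0.016,-0.004],"turn": 0},
  {"linear": [-0.036,-0.016,-0.004],"turn": 0},
  {"linear": [-0.036,-0.016,-0.004],"turn": 0},
  {"linear": [-0.036,-0.016,-0.004],"turn": 0},
  {"linear": [-0.036,-0.016,-0.004],"turn": 0},
  {"linear": [-0.036,-0.016,-0.004],"turn": 0},
  {"linear": [-0.036,-0.016,-0.004],"turn": 0},
  {"linear": [-0.036,-0.016,-0.004],"turn": 0},
  {"linear": [-0.036,-0.016,0],"turn": 0},
  {"linear": [0,0,0],"turn": 0},
])

```text
t: 1.15
ee_pos: [478.2, 329.0, 273.7]
orientation: [0.582, 3.086, -0.001]
ft_force: [0.6, -0.2, -0.3]
width: 87.8
grasp_force: 0.0
```

arm_command([
  {"linear": [0,0,0],"turn": -0.12},
  {"linear": [0,0,0],"turn": -0.12},
  {"linear": [0,0,0],"turn": -0.12},
  {"linear": [0,0,0],"turn": 0},
  {"linear": [0,0,0],"turn": 0},
])

```text
t: 1.65
ee_pos: [475.1, 332.2, 273.5]
orientation: [-0.018, -3.141, 0.0]
ft_force: [-0.5, 0.4, 0.6]
width: 88.0
grasp_force: 0.0
```

```bash
python3 - <<'E'
from h import *
import pickle
o=ctrl.get_obs();print(o['t'],o['ee_pos'],o['orientation'],o['qpos'])
w=im('wrist');pickle.dump(w,open('w1.pkl','wb'));print(ray(w,256,192))
cv2.imwrite('pics/d.png',cv2.resize(w['frame'],(800,600)))
E
```

```text
1.65 [475.08766051 332.1959038  273.47552965] [-1.80671471e-02 -3.14106755e+00  2.74485142e-04] [ 5.89620023e-01  3.21739518e-01  1.70349786e+00  1.34235329e-04
  1.11684502e+00 -9.69731499e-01]
(array([406.76705047, 332.81536676, 416.60349039]), array([ 0.26070034, -0.00664286, -0.96539692]))
```

View pics/d.png

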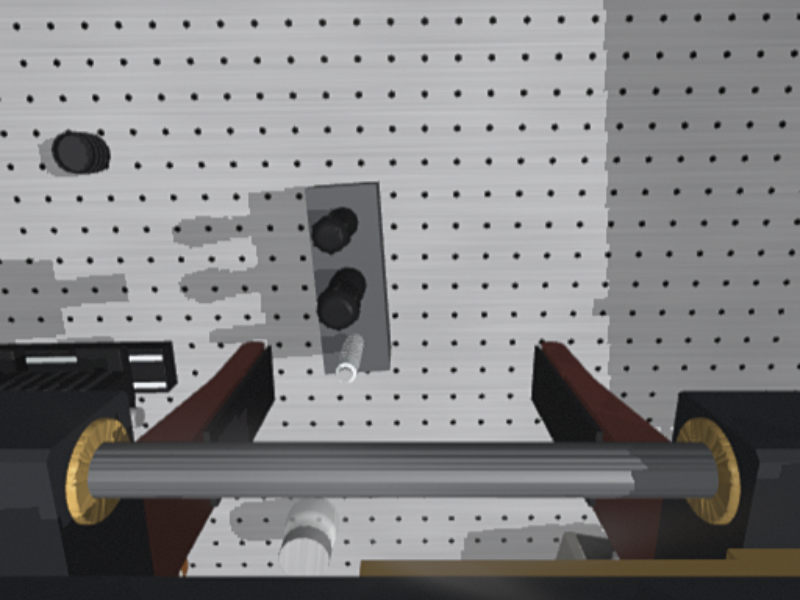

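The wrist view shows the stand's top with corners (307,187), (378,182), (390,370) and (325,375). The ribbed aluminium stylus is at (345,373) and its handle foot near (357,340); the black drivers are at (332,233) and (340,305).

```bash
python3 - <<'E'
from h import *
import pickle
w=pickle.load(open('w1.pkl','rb'));k=.64
g=w['frame']
c=[onz(w,u*k,v*k,50) for u,v in((307,187),(378,182),(390,370),(325,375))]
print(np.round(c,1)); m=np.mean(c,0)
ax=(c[3]+c[2]-c[0]-c[1]);ax/=np.linalg.norm(ax);print(m,ax,np.arctan2(ax[1],ax[0]),'hole',m+45*ax)
# bright stylus pixels
hsv=cv2.cvtColor(g,cv2.COLOR_BGR2HSV);roi=g[205:250,205:245].max(2)
print('cap z114',onz(w,345*k,373*k,114),'drv',onz(w,332*k,236*k,126),onz(w,340*k,310*k,126))
big=cv2.resize(g[200:250,190:260],None,fx=8,fy=8,interpolation=cv2.INTER_CUBIC);cv2.imwrite('pics/e.png',big)
E
```

```text
[[423.4 266.4  50. ]
 [420.5 316.   50. ]
 [561.2 321.9  50. ]
 [564.7 272.   50. ]]
[492.44405195 294.09945786  50.        ] [0.99917621 0.04058214 0.        ] 0.04059328541206726 hole [537.40698121 295.92565407  50.        ]
cap z114 [535.93485867 295.32665225 114.        ] drv [447.24254932 292.76298747 126.        ] [490.92564828 295.45495351 126.        ]
```

View pics/e.png

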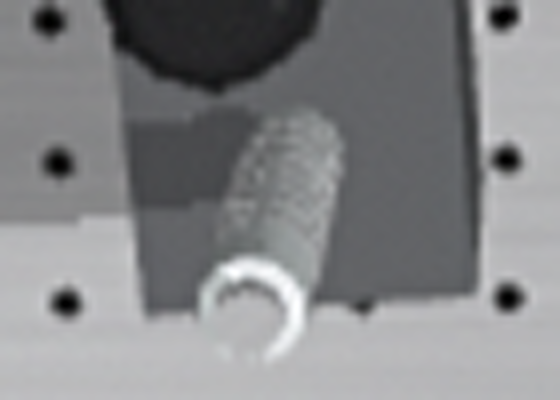

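arm_command([
  {"linear": [-0.031,-0.018,0],"turn": 0},
  {"linear": [-0.031,-0.018,0.01],"turn": 0},
  {"linear": [0,0,0.04],"turn": 0},
  {"linear": [0,0,0.04],"turn": 0},
  {"linear": [0,0,0.03],"turn": 0},
  {"linear": [0,0,0],"turn": 0},
  {"linear": [0,0,0],"turn": 0},
])

```text
t: 2.4
ee_pos: [537.3, 295.5, 153.9]
orientation: [-0.015, -3.141, 0.001]
ft_force: [0.6, -0.4, 0.2]
width: 87.9
grasp_force: 0.0
```

```bash
python3 - <<'E'
from h import *
o=ctrl.get_obs();print(o['t'],o['ee_pos'],o['orientation'])
a=im('scene');b=im('side')
for d in(a,b):
    print(proj(d,[o['ee_pos'],[536,295,110]]))
f=np.hstack([cv2.resize(a['frame'][160:270,320:450],(400,340)),cv2.resize(b['frame'][60:190,110:263],(400,340))])
cv2.imwrite('pics/f.png',f)
E
```

```text
2.4 [537.25859661 295.5143504  153.87590222] [-1.53302954e-02 -3.14089813e+00  5.58783331e-04]
[[382.80352515 218.12690745]
 [378.88412368 226.91847853]]
[[176.04766369 119.38619781]
 [176.95322611 130.80464352]]
```

View pics/f.png

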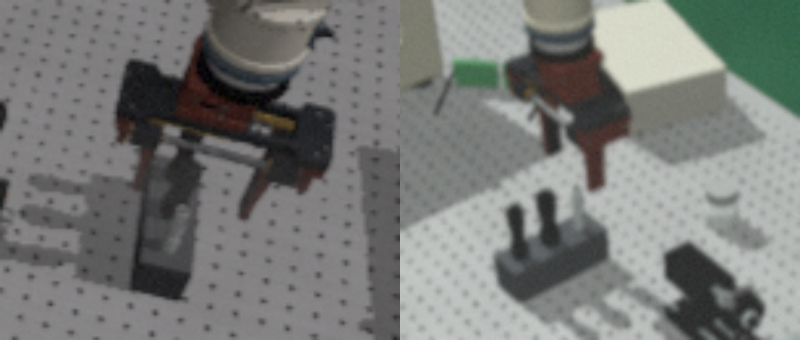

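The side view shows the stylus (578,205) between the open fingers (552 and 597), so I'll descend and grip.

arm_command([
  {"linear": [0,0,0.03],"turn": 0},
  {"linear": [0,0,0.026],"turn": 0},
  {"linear": [0,0,0.01],"turn": 0},
  {"linear": [0,0,0],"turn": 0},
  {"linear": [0,0,0],"turn": 0},
])

```text
t: 3.0
ee_pos: [538.2, 295.9, 89.2]
orientation: [0.014, 3.14, 0.002]
ft_force: [-0.4, -1.2, 0.4]
width: 87.9
grasp_force: 0.0
```

arm_command([
  {"linear": [0,0,0],"turn": 0},
  {"linear": [0,0,0],"turn": 0},
  {"linear": [0,0,0],"turn": 0},
  {"linear": [0,0,0],"turn": 0},
  {"linear": [0,0,0],"turn": 0},
  {"linear": [0,0,0],"turn": 0},
  {"linear": [0,0,0],"turn": 0},
  {"linear": [0,0,0],"turn": 0},
], jaw=-1)

```text
t: 3.8
ee_pos: [537.2, 295.3, 87.6]
orientation: [-0.014, -3.141, 0.0]
ft_force: [0.4, -0.7, -0.5]
width: 27.5
grasp_force: 0.0
```

arm_command([
  {"linear": [0,0,0],"turn": 0},
  {"linear": [0,0,0],"turn": 0},
  {"linear": [0,0,0],"turn": 0},
  {"linear": [0,0,0],"turn": 0},
  {"linear": [0,0,0],"turn": 0},
  {"linear": [0,0,0],"turn": 0},
])

```text
t: 4.4
ee_pos: [537.2, 295.3, 87.6]
orientation: [-0.014, -3.142, 0.0]
ft_force: [-0.6, -0.4, -1.0]
width: 13.5
grasp_force: 30.0
```

arm_command([
  {"linear": [0,0,-0.01],"turn": 0},
  {"linear": [0,0,-0.03],"turn": 0},
  {"linear": [0,0,-0.04],"turn": 0},
  {"linear": [0,0,-0.04],"turn": 0},
  {"linear": [0,0,-0.04],"turn": 0},
  {"linear": [0,-0.03,-0.03],"turn": 0},
  {"linear": [0,-0.04,0],"turn": 0},
  {"linear": [0,-0.04,0],"turn": 0},
  {"linear": [0,-0.04,0],"turn": 0},
  {"linear": [0,-0.04,0],"turn": 0},
])

```text
t: 5.4
ee_pos: [535.3, 103.9, 278.7]
orientation: [0.013, 3.14, 0.0]
ft_force: [-0.3, -0.2, -0.4]
width: 13.4
grasp_force: 30.0
```

arm_command([
  {"linear": [0,-0.04,0],"turn": 0},
  {"linear": [0,-0.02,0],"turn": 0},
  {"linear": [0,0,0],"turn": 0},
  {"linear": [0,0,0],"turn": 0},
  {"linear": [0,0,0],"turn": 0},
])

```text
t: 5.9
ee_pos: [535.1, 46.2, 278.0]
orientation: [0.013, 3.141, 0.0]
ft_force: [-0.3, -1.3, 0.3]
width: 13.6
grasp_force: 30.0
```

```bash
python3 - <<'E'
from h import *
import pickle
o=ctrl.get_obs();print(o['t'],o['ee_pos'],o['orientation'],o['width'])
w=im('wrist');pickle.dump(w,open('w2.pkl','wb'));cv2.imwrite('pics/g.png',cv2.resize(w['frame'],(800,600)))
E
```

```text
5.9 [535.12640185  46.21155289 277.97883428] [1.27306655e-02 3.14118045e+00 4.63422814e-04] 13.596257437250165
```

arm_command([
  {"linear": [0,-0.03,0],"turn": 0},
  {"linear": [0,-0.04,0],"turn": 0},
  {"linear": [0,-0.04,0],"turn": 0},
  {"linear": [0,-0.04,0],"turn": 0},
  {"linear": [0,-0.04,0],"turn": 0},
  {"linear": [0,-0.04,0],"turn": 0},
  {"linear": [0,-0.03,0],"turn": 0},
  {"linear": [0,-0.01,0],"turn": 0},
  {"linear": [0,0,0],"turn": 0},
  {"linear": [0,0,0],"turn": 0},
])

```text
t: 6.95
ee_pos: [532.8, -223.3, 277.4]
orientation: [-0.013, -3.141, -0.001]
ft_force: [-0.2, -0.3, 0.4]
width: 12.9
grasp_force: 30.0
```

```bash
python3 - <<'E'
from h import *
import pickle
o=ctrl.get_obs();print(o['t'],o['ee_pos'],o['orientation'],o['width'],ctrl.get_obs()['ft_force'])
w=im('wrist');pickle.dump(w,open('w3.pkl','wb'));g=pickle.load(open('w2.pkl','rb'))['frame']
cv2.imwrite('pics/g.png',np.vstack([cv2.resize(g[100:],(532,295)),cv2.resize(w['frame'],(532,300))[:300]]))
E
```

```text
6.95 [ 532.77685124 -223.27802413  277.43613086] [-1.25802219e-02 -3.14098180e+00 -1.19290368e-03] 12.915112424411383 [-0.20656727 -0.31132689  0.36770731]
```

View pics/g.png

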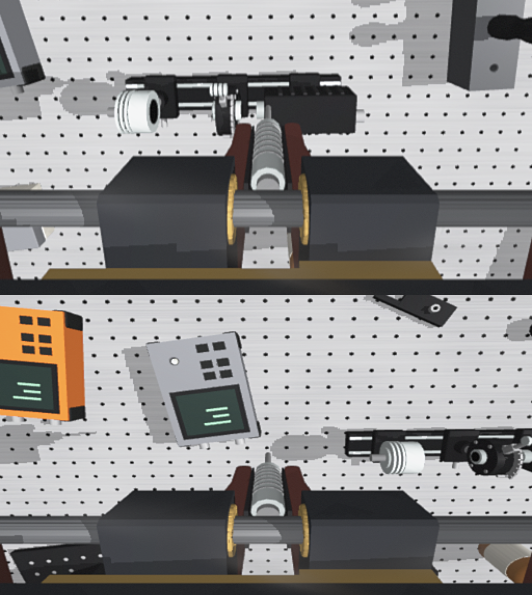

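The lower half shows the grey meter with its white zero button at (174,361), near wrist pixel (167,84). The stylus is held upright, with its pin at (267,457). The upper half shows the bench, with sensor (138,112), drum (224,112) and laser (310,108).

```bash
cat >> h.py <<'E'
def blob(d,u,v,r=12,th=200):
    g=d['frame'].min(2);u0,v0=int(u)-r,int(v)-r
    m=(g[v0:v0+2*r,u0:u0+2*r]>th).astype(np.uint8)
    n,l,s,c=cv2.connectedComponentsWithStats(m)
    return [(c[i]+[u0,v0],s[i]) for i in range(1,n)]
E
python3 - <<'E'
from h import *
import pickle
w=pickle.load(open('w3.pkl','rb'))
print(w['frame'].min(2)[76:94,158:178])
for th in(190,210,230):
  for c,s in blob(w,167.5,84.5,10,th): print(th,c,s,onz(w,*c,33))
# stylus pin vs expected
o=np.array([532.8,-223.3,277.4])
print(proj(w,[o-[0,0,z] for z in(38,79.6)]+[o+[0,0,26]]))
cv2.imwrite('pics/h.png',np.hstack([cv2.resize(w['frame'][190:270,225:290],(390,480),interpolation=cv2.INTER_CUBIC),cv2.resize(w['frame'][30:150,130:250],(400,480))]))
E
```

```text
[[175 174 174 173 174 174 175 174 175 174 175 175 174 174 174 175 174 175
  176 176]
 [174 175 175 175 174 175 175 176 176 176 177 175 176 175 175 176 175 176
  176 176]
 [173 173 174 175 175 176 176 176 177 177 177 177 176 174 176 174 175 176
  175 175]
 [174 173 172 174 177 176 164 148 143 139 145 165 175 178 175 176 176 175
  175 175]
 [174 172 175 175 176 163 146 113  84  81  95 128 150 176 176 175 175 175
  175 174]
 [174 174 173 175 170 142 105  84  98 123 135 144 126 149 176 177 175 175
  175 174]
 [174 175 175 175 162 118  87 132 249 226 221 222 157 117 172 177 175 176
  176 175]
 [174 173 175 175 165 103 106 218 255 235 231 236 219 112 148 176 176 177
  175 174]
 [174 174 174 176 170  99 101 239 252 244 244 247 233 141 137 174 176 175
  174 175]
 [174 174 174 176 171 102 119 255 252 246 246 249 232 156 142 175 177 175
  175 176]
 [173 174 174 176 171 129 110 219 255 250 248 252 229 141 152 176 176 175
  176 175]
 [174 174 174 174 174 157 102 116 227 255 255 255 191 129 166 177 176 175
  174 175]
 [174 174 174 174 175 169 136  99 121 194 207 193 136 149 175 176 175 175
  176 174]
 [174 173 174 173 175 174 165 147 119 130 136 130 139 169 175 175 175 174
  175 175]
 [174 176 173 173 175 175 174 171 161 156 157 162 167 174 175 175 174 175
  174 174]
 [172 174 174 175 175 175 175 176 173 173 172 175 176 175 174 174 174 174
  175 175]
 [173 174 174 173 174 173 174 175 174 175 175 174 175 174 175 174 175 175
  175 173]
 [173 172 172 173 173 173 174 175 175 173 175 174 174 173 173 175 173 174
  174 174]]
190 [167.61111111  84.86111111] [ 8  8  6  7 36] [ 443.7207091  -323.13169399   33.        ]
210 [167.5  84.5] [ 8  8  6  6 32] [ 443.33325712 -323.22651363   33.        ]
230 [167.5         84.70833333] [ 8  8  6  6 24] [ 443.55620614 -323.24374595   33.        ]
[[257.43380203 224.00233248]
 [257.34219779 203.13772963]
 [257.68484321 281.18172111]]
```

View pics/h.png

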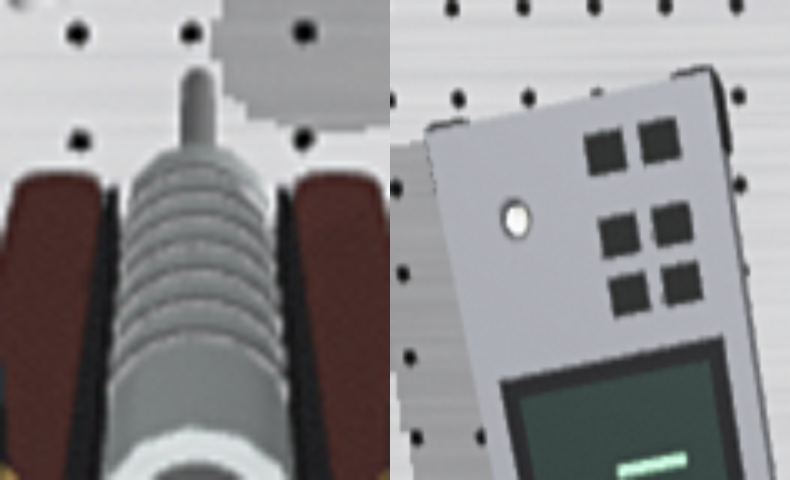

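The stylus is upright: its tip is at (258,201) against a predicted (257,203). Now I'll hover over the well.

arm_command([
  {"linear": [0.02,-0.02,0],"turn": 0},
  {"linear": [0.03,-0.03,0],"turn": 0},
  {"linear": [0.025,-0.03,0],"turn": 0},
  {"linear": [0.0135,-0.0205,0.02],"turn": 0},
  {"linear": [0,0,0.04],"turn": 0},
  {"linear": [0,0,0.04],"turn": 0},
  {"linear": [0,0,0.03],"turn": 0},
  {"linear": [0,0,0],"turn": 0},
  {"linear": [0,0,0],"turn": 0},
  {"linear": [0,0,0],"turn": 0},
])

```text
t: 8.0
ee_pos: [444.7, -324.6, 149.6]
orientation: [0.012, 3.139, -0.003]
ft_force: [0.7, 0.3, -0.4]
width: 13.4
grasp_force: 30.0
```

```bash
python3 - <<'E'
from h import *
import pickle
o=ctrl.get_obs();print(o['t'],o['ee_pos'],o['orientation'],o['ft_force'])
D={n:im(n) for n in('wrist','scene','side')};w=D['wrist'];pickle.dump(D,open('w4.pkl','wb'))
e=o['ee_pos'];print({n:proj(D[n],[e-[0,0,79.6],[443.5,-323.2,38],[443.5,-323.2,33]]).round(1).tolist() for n in D})
p=proj(w,[443.5,-323.2,33])[0];print([(c,s,onz(w,*c,33)) for c,s in blob(w,*p,20,200)])
def cr(d,r,s):
    u,v=proj(d,[443.5,-323.2,45])[0].astype(int);v=min(max(v,r),383-r);return cv2.resize(d['frame'][v-r:v+r,u-r:u+r],(s,s),interpolation=cv2.INTER_CUBIC)
cv2.imwrite('pics/i.png',np.hstack([cr(w,45,266),cr(D['scene'],35,266),cr(D['side'],35,266)]))
E
```

```text
8.0 [ 444.6720892  -324.57436524  149.55690832] [ 1.22171948e-02  3.13918897e+00 -2.76305649e-03] [ 0.74965703  0.26826031 -0.43664772]
{'wrist': [[257.6, 202.9], [259.3, 189.7], [259.3, 188.1]], 'scene': [[199.2, 165.3], [200.6, 171.5], [200.7, 172.5]], 'side': [[282.9, 272.1], [281.4, 279.7], [281.3, 280.9]]}
[(array([259.29310345, 187.65517241]), array([17, 16,  8,  9, 58], dtype=int32), array([ 443.13549397, -323.19019503,   33.        ]))]
```

View pics/i.png

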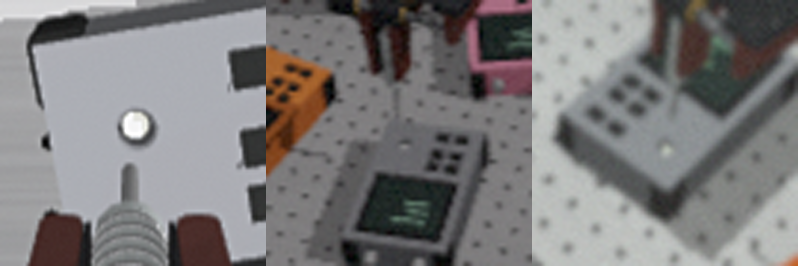

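The wrist crop shows the tip at (129,166) just in front of the well (136,126), which is about 1.4 mm off laterally. I'll correct that and lower further.

arm_command([
  {"linear": [0.0016,0.0013,0.01],"turn": 0},
  {"linear": [0,0,0.013],"turn": 0},
  {"linear": [0,0,0],"turn": 0},
  {"linear": [0,0,0],"turn": 0},
  {"linear": [0,0,0],"turn": 0},
])

```text
t: 8.65
ee_pos: [441.7, -323.2, 124.6]
orientation: [-0.014, -3.141, -0.0]
ft_force: [-0.2, -0.1, 0.0]
width: 13.1
grasp_force: 30.0
```

```bash
python3 - <<'E'
from h import *
o=ctrl.get_obs();print(o['t'],o['ee_pos'],o['orientation'],o['ft_force'])
w=im('wrist');e=o['ee_pos'];print(proj(w,[e-[0,0,79.6],[443.3,-323.2,33]]))
print([(c,s,onz(w,*c,33)) for c,s in blob(w,259,187,22,200)])
g=w['frame'].min(2)
for r in range(192,212): print(r,g[r,248:270])
E
```

```text
8.65 [ 441.73397445 -323.15377394  124.56526941] [-1.39608575e-02 -3.14138375e+00 -1.86209691e-04] [-0.21661682 -0.12009189  0.04395313]
[[257.40119868 203.13451461]
 [257.34316298 200.42271172]]
[(array([256.9375    , 199.29166667]), array([16, 31,  9,  8, 48], dtype=int32), array([ 442.42125984, -323.4935415 ,   33.        ]))]
192 [169 169 170 169 169 169 170 168 170 169 170 171 169 169 170 168 169 170
 169 169 170 168]
193 [169 170 170 169 170 170 169 170 170 170 170 170 170 170 169 170 169 169
 169 169 169 169]
194 [169 169 169 170 170 170 168 168 166 159 158 167 168 170 172 171 170 169
 170 170 168 169]
195 [169 169 169 169 170 168 155 150 143 137 132 138 139 149 169 171 170 170
 169 169 168 169]
196 [170 169 170 169 163 147 147 197 210 204 199 192 147 123 135 159 171 171
 169 169 170 169]
197 [169 170 170 165 150 139 205 249 248 224 220 221 204 166 112 121 157 173
 170 169 170 167]
198 [170 170 169 157 138 168 250 250 247 225 220 222 224 209 128 107 128 170
 170 171 169 170]
199 [169 171 166 137 137 230 252 247 246 244 244 245 247 225 168 119 105 149
 172 170 168 170]
200 [170
[... 431 characters left out ...]
0  72  65  92 117
 168 171 169 170]
205 [169 170 171 161 119  97  88  76  86  92 104 125 129  77  65  77 110 129
 171 171 170 169]
206 [170 170 172 170 145 106  93  81  88  92 108 125 134  74  71  99 119 150
 171 171 170 169]
207 [168 169 170 170 163 139 112  84  88  93 107 125 135  97 101 119 140 167
 171 171 169 169]
208 [169 169 170 170 168 163 151  88  87  93 108 125 134 127 125 142 163 171
 171 169 169 169]
209 [168 170 169 170 169 169 163  89  87  93 108 123 135 149 153 165 171 170
 169 170 170 169]
210 [169 169 169 170 169 173 170  88  86  93 108 123 137 166 168 170 170 170
 168 169 168 170]
211 [169 169 170 169 169 172 172  89  85  93 109 121 136 172 171 170 170 171
 169 170 169 169]
```

arm_command([
  {"linear": [-0.001,0,0],"turn": 0},
  {"linear": [0,0,0.005],"turn": 0},
  {"linear": [0,0,0.004],"turn": 0},
  {"linear": [0,0,0],"turn": 0},
  {"linear": [0,0,0],"turn": 0},
  {"linear": [0,0,0],"turn": 0},
])

```text
t: 9.3
ee_pos: [442.7, -323.1, 115.7]
orientation: [-0.014, -3.142, -0.0]
ft_force: [0.1, 0.8, -0.5]
width: 13.9
grasp_force: 30.0
```

arm_command([
  {"linear": [0,0,0.001],"turn": 0},
  {"linear": [0,0,0.001],"turn": 0},
  {"linear": [0,0,0],"turn": 0},
  {"linear": [0,0,0],"turn": 0},
])

```text
t: 9.7
ee_pos: [442.7, -323.1, 113.7]
orientation: [-0.014, -3.142, -0.0]
ft_force: [0.6, 0.8, -1.0]
width: 13.7
grasp_force: 30.0
```

arm_command([
  {"linear": [0,0,0.001],"turn": 0},
  {"linear": [0,0,0],"turn": 0},
  {"linear": [0,0,0],"turn": 0},
])

```text
t: 10.0
ee_pos: [442.7, -323.1, 112.7]
orientation: [-0.014, -3.142, -0.0]
ft_force: [0.2, 0.6, -0.1]
width: 13.3
grasp_force: 30.0
```

arm_command([
  {"linear": [0,0,0.001],"turn": 0},
  {"linear": [0,0,0],"turn": 0},
  {"linear": [0,0,0],"turn": 0},
])

```text
t: 10.3
ee_pos: [442.8, -323.1, 111.8]
orientation: [0.014, 3.141, -0.0]
ft_force: [-0.7, -0.2, 0.9]
width: 13.5
grasp_force: 30.0
```

arm_command([
  {"linear": [0,0,0.001],"turn": 0},
  {"linear": [0,0,0],"turn": 0},
  {"linear": [0,0,0],"turn": 0},
])

```text
t: 10.6
ee_pos: [442.8, -323.1, 110.8]
orientation: [0.014, 3.141, -0.0]
ft_force: [0.4, 0.3, 1.9]
width: 13.5
grasp_force: 30.0
```

arm_command([
  {"linear": [0,0,0.0005],"turn": 0},
  {"linear": [0,0,0],"turn": 0},
  {"linear": [0,0,0],"turn": 0},
])

```text
t: 10.9
ee_pos: [442.8, -323.1, 110.2]
orientation: [0.014, 3.141, -0.0]
ft_force: [-0.5, -0.6, 2.6]
width: 13.4
grasp_force: 30.0
```

arm_command([
  {"linear": [0,0,0.0005],"turn": 0},
  {"linear": [0,0,0],"turn": 0},
  {"linear": [0,0,0],"turn": 0},
])

```text
t: 11.2
ee_pos: [442.8, -323.1, 109.7]
orientation: [0.014, 3.141, -0.0]
ft_force: [-0.1, 0.4, 2.7]
width: 13.5
grasp_force: 30.0
```

arm_command([
  {"linear": [0,0,0.0005],"turn": 0},
  {"linear": [0,0,0],"turn": 0},
  {"linear": [0,0,0],"turn": 0},
])

```text
t: 11.5
ee_pos: [442.8, -323.1, 109.3]
orientation: [0.014, 3.141, -0.0]
ft_force: [-0.3, 0.7, 5.2]
width: 13.5
grasp_force: 30.0
```

arm_command([
  {"linear": [0,0,0.0004],"turn": 0},
  {"linear": [0,0,0],"turn": 0},
  {"linear": [0,0,0],"turn": 0},
  {"linear": [0,0,0],"turn": 0},
])

```text
t: 11.9
ee_pos: [442.9, -323.2, 109.1]
orientation: [0.014, 3.141, -0.0]
ft_force: [-0.5, 1.9, 6.1]
width: 13.3
grasp_force: 30.0
```

The button is home: the force rose past 4 N to 6 N and z stalled. I'll retreat and carry the stylus back.

arm_command([
  {"linear": [0,0,-0.01],"turn": 0},
  {"linear": [0,0,-0.03],"turn": 0},
  {"linear": [0,0,-0.04],"turn": 0},
  {"linear": [0,0,-0.04],"turn": 0},
  {"linear": [0,0,-0.0489],"turn": 0},
  {"linear": [-0.0191,0.03,0],"turn": 0},
  {"linear": [-0.02,0.04,0],"turn": 0},
  {"linear": [-0.02,0.04,0],"turn": 0},
  {"linear": [-0.02,0.04,0],"turn": 0},
  {"linear": [-0.01,0.04,0],"turn": 0},
])

```text
t: 12.9
ee_pos: [534.4, -132.2, 277.9]
orientation: [0.014, 3.141, -0.0]
ft_force: [0.2, -0.5, -0.2]
width: 13.4
grasp_force: 30.0
```

arm_command([
  {"linear": [0,0.04,0],"turn": 0},
  {"linear": [0,0.04,0],"turn": 0},
  {"linear": [0,0.04,0],"turn": 0},
  {"linear": [0,0.04,0],"turn": 0},
  {"linear": [0,0.04,0],"turn": 0},
  {"linear": [0,0.04,0],"turn": 0},
  {"linear": [0,0.04,0],"turn": 0},
  {"linear": [0,0.04,0],"turn": 0},
  {"linear": [0,0.04,0],"turn": 0},
  {"linear": [0,0.04,0],"turn": 0},
])

```text
t: 13.9
ee_pos: [536.4, 267.6, 277.7]
orientation: [-0.014, -3.141, 0.001]
ft_force: [-0.3, -0.4, 0.2]
width: 13.1
grasp_force: 30.0
```

arm_command([
  {"linear": [0,0.02,0],"turn": 0},
  {"linear": [0,0.0092,0],"turn": 0},
  {"linear": [0,0,0.03],"turn": 0},
  {"linear": [0,0,0.04],"turn": 0},
  {"linear": [0,0,0.04],"turn": 0},
  {"linear": [0,0,0.02],"turn": 0},
  {"linear": [0,0,0],"turn": 0},
  {"linear": [0,0,0],"turn": 0},
  {"linear": [0,0,0],"turn": 0},
])

```text
t: 14.8
ee_pos: [538.4, 295.3, 149.4]
orientation: [0.015, 3.139, 0.002]
ft_force: [0.5, 0.5, -0.4]
width: 13.6
grasp_force: 30.0
```

```bash
python3 - <<'E'
from h import *
import pickle
o=ctrl.get_obs();print(o['t'],o['ee_pos'],o['orientation'],o['ft_force'])
w=im('wrist');pickle.dump(w,open('w5.pkl','wb'));e=o['ee_pos'];print(proj(w,[e-[0,0,79.6],[537.2,295.3,50],[537.2,295.3,8]]))
cv2.imwrite('pics/j.png',cv2.resize(w['frame'][140:250,200:320],(720,600),interpolation=cv2.INTER_CUBIC))
E
```

```text
14.8 [538.414238   295.27879    149.41743865] [1.47200537e-02 3.13921127e+00 1.76250109e-03] [ 0.49250256  0.53001713 -0.3846935 ]
[[257.28646938 202.87017192]
 [257.25938821 193.69052429]
 [257.1901595  180.9869999 ]]
```

View pics/j.png

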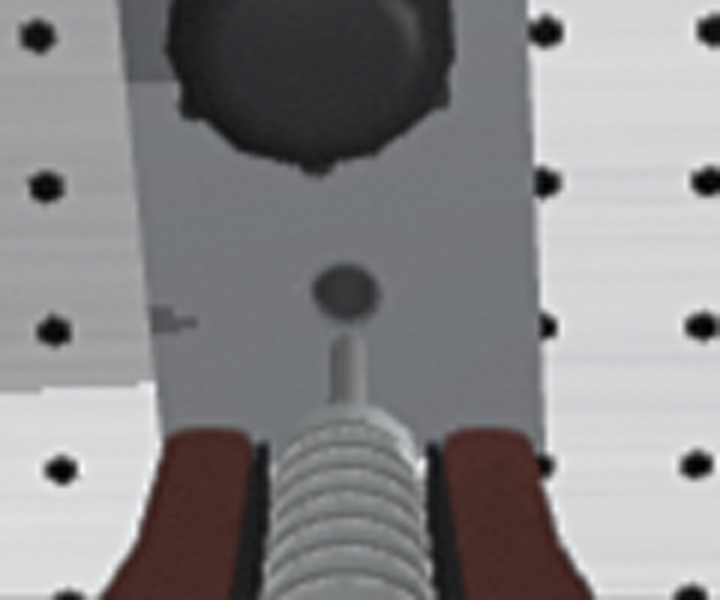

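The empty hole at (346,292) matches the recorded spot, and the tip is lined up with it. Lowering.

arm_command([
  {"linear": [0,0,0.01],"turn": 0},
  {"linear": [0,0,0],"turn": 0},
  {"linear": [0,0,0.01],"turn": 0},
  {"linear": [0,0,0.01],"turn": 0},
  {"linear": [0,0,0.01],"turn": 0},
  {"linear": [0,0,0],"turn": 0},
])

```text
t: 15.45
ee_pos: [536.1, 294.8, 105.6]
orientation: [-0.014, -3.139, 0.003]
ft_force: [-0.2, -0.0, 0.3]
width: 13.4
grasp_force: 30.0
```

arm_command([
  {"linear": [0,0,0.01],"turn": 0},
  {"linear": [0,0,0.005],"turn": 0},
  {"linear": [0,0,0.003],"turn": 0},
  {"linear": [0,0,0],"turn": 0},
  {"linear": [0,0,0.0015],"turn": 0},
  {"linear": [0,0,0],"turn": 0},
  {"linear": [0,0,0],"turn": 0},
])

```text
t: 16.15
ee_pos: [537.4, 295.4, 88.4]
orientation: [0.014, 3.141, 0.0]
ft_force: [-0.3, -0.3, -0.2]
width: 13.3
grasp_force: 30.0
```

arm_command([
  {"linear": [0,0,0.0005],"turn": 0},
  {"linear": [0,0,0],"turn": 0},
])

```text
t: 16.35
ee_pos: [537.3, 295.3, 87.8]
orientation: [0.014, 3.141, 0.0]
ft_force: [0.2, -0.7, -0.0]
width: 13.0
grasp_force: 30.0
```

arm_command([
  {"linear": [0,0,0],"turn": 0},
  {"linear": [0,0,0],"turn": 0},
  {"linear": [0,0,0],"turn": 0},
  {"linear": [0,0,0],"turn": 0},
  {"linear": [0,0,0],"turn": 0},
  {"linear": [0,0,0],"turn": 0},
  {"linear": [0,0,0],"turn": 0},
  {"linear": [0,0,0],"turn": 0},
], jaw=1)

```text
t: 17.15
ee_pos: [537.3, 295.3, 87.7]
orientation: [0.014, 3.141, 0.0]
ft_force: [-0.3, -0.7, 0.4]
width: 74.2
grasp_force: 0.0
```

arm_command([
  {"linear": [0,0,-0.01],"turn": 0},
  {"linear": [0,0,-0.03],"turn": 0},
  {"linear": [0,0,-0.04],"turn": 0},
  {"linear": [0,0,-0.04],"turn": 0},
  {"linear": [0,0,-0.04],"turn": 0},
  {"linear": [0,-0.03,-0.03],"turn": 0},
  {"linear": [0,-0.04,0],"turn": 0},
  {"linear": [0,-0.04,0],"turn": 0},
  {"linear": [0,0,0],"turn": 0},
  {"linear": [0,0,0],"turn": 0},
])

```text
t: 18.15
ee_pos: [536.4, 184.8, 278.5]
orientation: [0.017, 3.141, 0.001]
ft_force: [0.0, 0.2, -0.4]
width: 87.9
grasp_force: 0.0
```

```bash
python3 - <<'E'
from h import *
import pickle
o=ctrl.get_obs();print(o['t'],o['ee_pos'],o['orientation'],o['width'])
D={n:im(n) for n in('wrist','scene','side')};pickle.dump(D,open('w6.pkl','wb'))
w=D['wrist']
print('stylus cap expected',proj(w,[537,295.3,114]),'lever guess',proj(w,[[590,50,140],[590,50,85]]))
p=np.load  # noqa
c=np.zeros((600,800,3),np.uint8);c[:300,:400]=cv2.resize(w['frame'],(400,300))
def cr(d,P,r):
    u,v=proj(d,P)[0].astype(int);return cv2.resize(d['frame'][v-r*3//4:v+r*3//4,u-r:u+r],(400,300),interpolation=cv2.INTER_CUBIC),(u,v)
c[:300,400:],q=cr(D['side'],[600,20,90],60);c[300:,:400],s=cr(D['scene'],[600,20,90],60)
c[300:,400:],t=cr(D['side'],[500,295,90],50)
print(q,s,t);cv2.imwrite('pics/k.png',c)
E
```

```text
18.15 [536.43805501 184.77681942 278.52480862] [1.68592115e-02 3.14066192e+00 9.57809531e-04] 87.8545514835619
stylus cap expected [[372.78902609 176.20274366]] lever guess [[111.72622576 241.29353558]
 [133.37013322 220.64370938]]
(np.int64(245), np.int64(170)) (np.int64(281), np.int64(222)) (np.int64(168), np.int64(139))
```

View pics/k.png

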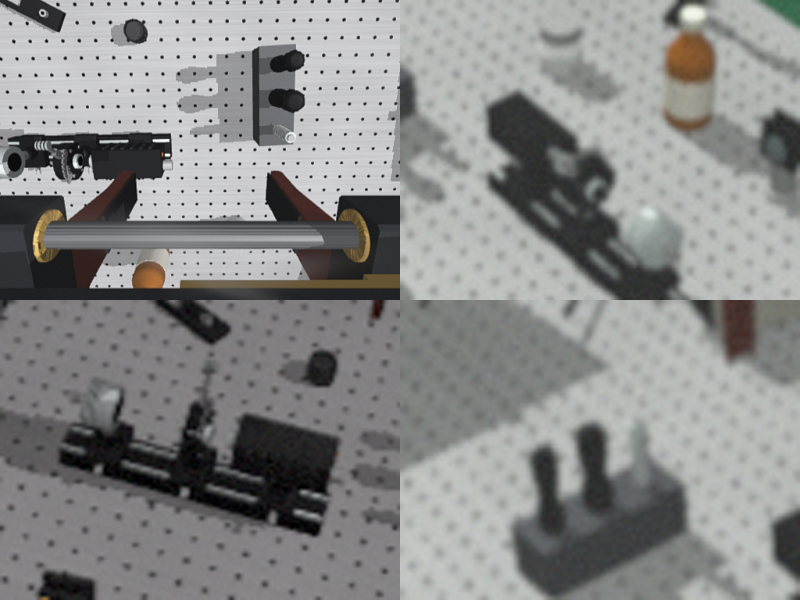

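The wrist and side crops show the stylus back in its hole, at (290,137) and (640,455). The bench is at wrist (20–170,135–180), with the lever leaning up at scene (209,358). That is 11 pictures viewed (one over the limit of 10), so I'll view no more and measure numerically from here.

```bash
python3 - <<'E'
from h import *
import pickle
D=pickle.load(open('w6.pkl','rb'));w2=pickle.load(open('w2.pkl','rb'))
print('knob tri',tri([ray(D['scene'],283.7,194.5),ray(D['side'],234,173)]))
q=lambda u,v:(u/532*512,v/295*284+100)
print('laser top',[onz(w2,*q(u,v),105).round(0) for u,v in((265,92),(356,92),(357,132),(265,130))])
print('rail -x edge z20',onz(w2,*q(126,76),20),onz(w2,*q(340,76),20))
print('drum',onz(w2,*q(224,112),100))
d=D['scene'];print(d['frame'].max(2)[184:222:1,272:296])
E
```

```text
knob tri [534.42175577  -1.2080785  134.15553145]
laser top [array([549.,  44., 105.]), array([550., 131., 105.]), array([590., 134., 105.]), array([587.,  43., 105.])]
rail -x edge z20 [ 549.72366556 -122.89956224   20.        ] [551.81976681 133.10385754  20.        ]
drum [570.1086448    3.24313184 100.        ]
[[ 94  86  93  77  50  26  22  24  33  37  49  69  54  22  26  27  33  79
  115 127 129 128 110 111]
 [110 115 122 123 106  67  29  19  25  25  26  35  34  27  26  28  28  37
  104 128 128 126 102  93]
 [127 130 130 131 125 108  67  32  20  30  29  28  31  31  27  33  29  49
  109 127 131 130 120 120]
 [128 130 131 132 128 127 107  76  48  22  17  26  32  28  32  26  49 100
  123 127 125 130 130 128]
 [127 131 130 131 130 131 127 107  87  61  29  20  26  34  29  76 106 124
  127 127 128 128 127 129]
 [130 128 127 128 129 128 129 127 124 105  71  36  18  51  97 118 127 128
  128 124 107 102 121 128]
 [130 129 134 130 130 120 120 127 127 126 118 105  81 101 124 129 129 128
  126 127 114  98 118 130]
 [130 131 131 132 115  79 108 129 128 129 127 124 119 125 131 127 129 130
  
[... 2355 characters left out ...]
27 117  90  49  22  25  13  57  74 110 151 131 109 128 130 130 130
  122 125  96  37  26  35]
 [129 129 117  80  28  76  82  68  73  68 135 152 108 104 129 131 128 129
  125 107  72  36  32  33]
 [130 130 119  81  14  41  56  57  98  97 131 137 104 114 129 131 128 133
  136 106  54  36  32  37]
 [129 126 117  73  21   8  18  34  59  82 117 108 104 128 129 127 127 132
  123  86  36  35  35  32]
 [119 109  98  61  25  25  23  22  19  52  90  93 112 132 131 131 127 125
  111  75  34  34  33  37]
 [108  74  60  34  20  19  11  13  20  28  47  87 106 122 131 134 122 111
   89  49  30  31  36  32]
 [ 91 111  87  30  20   8   3  14  19  19  20  47  64  76 114 131 124 108
   76  30  17  26  30  29]]
```

The knob triangulates to about (534,-1,134), which agrees with the 136 mm expected, and the rail yaw is about -0.01. I'll take a numeric close look from above with the fingers shut.

arm_command([
  {"linear": [0,-0.03,0],"turn": 0},
  {"linear": [0,-0.04,0],"turn": 0},
  {"linear": [0,-0.04,0],"turn": 0},
  {"linear": [0,-0.04,0],"turn": 0},
  {"linear": [0,-0.034,0],"turn": 0},
  {"linear": [0,0,0],"turn": 0},
  {"linear": [0,0,0],"turn": 0},
  {"linear": [0,0,0],"turn": 0},
  {"linear": [0,0,0],"turn": 0},
  {"linear": [0,0,0],"turn": 0},
], jaw=-1)

```text
t: 19.3
ee_pos: [534.7, 2.4, 277.6]
orientation: [-0.011, -3.141, -0.0]
ft_force: [0.2, -0.3, -0.0]
width: 11.4
grasp_force: 0.0
```

arm_command([
  {"linear": [0,0,0],"turn": 0},
  {"linear": [0,0,0],"turn": 0},
  {"linear": [0,0,0],"turn": 0},
  {"linear": [0,0,0],"turn": 0},
  {"linear": [0,0,0],"turn": 0},
  {"linear": [0,0,0],"turn": 0},
])

```text
t: 19.9
ee_pos: [534.7, 1.2, 277.7]
orientation: [0.014, 3.141, -0.0]
ft_force: [-0.5, 0.1, 1.0]
width: 0.6
grasp_force: 0.0
```

```bash
python3 - <<'E'
from h import *
import pickle
o=ctrl.get_obs();print(o['t'],o['ee_pos'],o['orientation'],o['width'])
D={n:im(n) for n in('wrist','scene','side')};pickle.dump(D,open('w7.pkl','wb'));w=D['wrist']
print('knob,pivot85,+fingertip',proj(w,[[534.4,-1.2,136],[569.4,-1,85],o['ee_pos']-[10,0,19]]))
u,v=proj(w,[534.4,-1.2,136])[0].astype(int)
np.set_printoptions(linewidth=250)
g=w['frame'].max(2);print(u-22,v-16)
print('\n'.join(''.join('%4d'%x for x in r) for r in g[v-16:v+48:1,u-22:u+22]))
E
```

```text
19.9 [534.69029854   1.24459055 277.71279976] [ 1.40320753e-02  3.14147976e+00 -5.49834800e-05] 0.6061590248911637
knob,pivot85,+fingertip [[254.60165831 182.32041558]
 [255.50731688 203.11847293]
 [257.32691849 218.96187879]]
232 166
 212 212 212 213 212 213 213 212 213 214 214 213 213 214 214 214 214 214 214 214 213 214 214 214 213 213 214 214 213 214 214 214 214 213 214 214 213 213 213 213 214 214 213 213
 214 214 214 215 215 215 215 215 216 216 216 216 217 217 216 216 216 216 216 216 217 217 216 215 215 215 215 214 214 214 214 214 214 215 214 214 214 215 214 214 214 215 214 214
 216 216 216 217 216 216 217 217 217 218 218 218 217 217 218 218 218 217 218 217 219 217 217 218 215 213 213 215 215 215 215 215 214 214 215 215 214 214 213 213 214 213 213 212
 216 216 216 216 215 215 213 179 175 175 175 175 177 178 177 179 179 179 180 178 179 178 183 216 217 219 218 218 216 216 217 217 216 218 217 216 218 217 216 217 217 215 217 214
 175 176 177 179 177 178 177 158 157 158 158 157 158 160 159 161 161 162 162 162 161 161 163 182 185 221 224 220 189 188 188 189 188 188 189 189 188 187 189 
[... 9762 characters left out ...]
6 216 216 218 224 225 117  65  68  69  69  69  70  71  70  69  67  70  68  71  69  55  33  33  33  34  32  33  59  71  72  68  69  68  70  71  71  70  71  71  72  71  73
 215 215 215 216 219 220 166  85  67  70  70  70  69  70  69  69  67  70  69  71  71  71  56  34  32  34  30  31  33  59  70  71  69  70  69  69  69  69  69  68  71  70  74  68
 212 212 213 215 216 185  86  60  68  68  69  69  71  70  70  69  71  70  70  70  70  70  54  30  34  34  34  33  33  59  70  71  70  69  69  70  70  68  70  70  69  69  70  67
 210 212 211 213 212 139  45  59  69  69  69  69  68  68  70  70  68  70  69  70  70  69  53  31  30  32  29  31  34  58  71  71  70  69  68  69  68  69  70  70  71  71  69  67
```

The knob reads as bright stripes at wrist cols 253–269 and rows 180–192, which gives a centre of about (537.5, 4.4, 136). The pivot is then about (572.5, 4.4), and the knob at click 4 should be near x = 585. I'll approach from the -x side with shut fingers.

arm_command([
  {"linear": [0.03,0.003,0],"turn": 0},
  {"linear": [0,0,0.02],"turn": 0},
  {"linear": [0,0,0.04],"turn": 0},
  {"linear": [0,0,0.04],"turn": 0},
  {"linear": [0,0,0.028],"turn": 0},
  {"linear": [0,0,0],"turn": 0},
  {"linear": [0,0,0],"turn": 0},
  {"linear": [0,0,0],"turn": 0},
])

```text
t: 20.85
ee_pos: [506.0, 4.6, 151.3]
orientation: [0.014, 3.139, -0.0]
ft_force: [0.2, -0.2, 0.9]
width: 0.4
grasp_force: 0.0
```

arm_command([
  {"linear": [-0.005,0,0],"turn": 0},
  {"linear": [-0.005,0,0],"turn": 0},
  {"linear": [0,0,0],"turn": 0},
  {"linear": [0,0,0],"turn": 0},
])

```text
t: 21.25
ee_pos: [515.0, 4.5, 150.0]
orientation: [0.014, 3.141, -0.0]
ft_force: [0.3, 0.0, 0.1]
width: 0.4
grasp_force: 0.0
```

arm_command([
  {"linear": [-0.002,0,0],"turn": 0},
  {"linear": [0,0,0],"turn": 0},
  {"linear": [0,0,0],"turn": 0},
])

```text
t: 21.55
ee_pos: [516.6, 4.5, 149.6]
orientation: [-0.014, -3.141, 0.0]
ft_force: [0.4, 0.3, 0.1]
width: 0.4
grasp_force: 0.0
```

arm_command([
  {"linear": [-0.002,0,0],"turn": 0},
  {"linear": [0,0,0],"turn": 0},
  {"linear": [0,0,0],"turn": 0},
])

```text
t: 21.85
ee_pos: [518.7, 4.4, 149.6]
orientation: [-0.014, -3.141, 0.0]
ft_force: [0.5, -0.8, -0.6]
width: 0.3
grasp_force: 0.0
```

arm_command([
  {"linear": [-0.002,0,0],"turn": 0},
  {"linear": [0,0,0],"turn": 0},
  {"linear": [0,0,0],"turn": 0},
])

```text
t: 22.15
ee_pos: [520.2, 4.5, 149.5]
orientation: [-0.014, -3.14, 0.0]
ft_force: [-3.2, 0.6, 1.2]
width: 0.3
grasp_force: 1.5
```

Contact is at TCP x ≈ 519.8. Click 4 lies 47.3 mm further (x ≈ 567, with the limit at about 573). I'll push along the arc and watch the force.

arm_command([
  {"linear": [-0.002,0,-0.001],"turn": 0},
  {"linear": [-0.002,0,-0.001],"turn": 0},
  {"linear": [0,0,0],"turn": 0},
  {"linear": [0,0,0],"turn": 0},
])

```text
t: 22.55
ee_pos: [522.6, 4.5, 151.2]
orientation: [-0.014, -3.137, -0.0]
ft_force: [-8.5, -0.2, 4.1]
width: 0.3
grasp_force: 4.1
```

arm_command([
  {"linear": [-0.002,0,-0.001],"turn": 0},
  {"linear": [-0.002,0,-0.001],"turn": 0},
  {"linear": [0,0,0],"turn": 0},
  {"linear": [0,0,0],"turn": 0},
])

```text
t: 22.95
ee_pos: [528.8, 4.4, 153.8]
orientation: [0.014, 3.141, 0.0]
ft_force: [-2.9, -0.4, 3.2]
width: 0.5
grasp_force: 1.6
```

arm_command([
  {"linear": [-0.002,0,-0.001],"turn": 0},
  {"linear": [-0.002,0,-0.001],"turn": 0},
  {"linear": [0,0,0],"turn": 0},
  {"linear": [0,0,0],"turn": 0},
])

```text
t: 23.35
ee_pos: [532.0, 4.4, 155.5]
orientation: [-0.014, -3.14, -0.0]
ft_force: [-6.0, 0.9, 3.2]
width: 0.1
grasp_force: 2.9
```

arm_command([
  {"linear": [-0.002,0,-0.001],"turn": 0},
  {"linear": [-0.002,0,-0.001],"turn": 0},
  {"linear": [0,0,0],"turn": 0},
  {"linear": [0,0,0],"turn": 0},
])

```text
t: 23.75
ee_pos: [536.3, 4.4, 157.5]
orientation: [-0.014, -3.14, -0.0]
ft_force: [-5.0, 0.5, 2.3]
width: 0.1
grasp_force: 2.5
```

arm_command([
  {"linear": [-0.002,0,-0.0005],"turn": 0},
  {"linear": [-0.002,0,-0.0005],"turn": 0},
  {"linear": [0,0,0],"turn": 0},
  {"linear": [0,0,0],"turn": 0},
])

```text
t: 24.15
ee_pos: [541.0, 4.3, 158.8]
orientation: [0.014, 3.141, -0.0]
ft_force: [-3.7, 0.4, 2.4]
width: 0.5
grasp_force: 1.4
```

```bash
python3 - <<'E'
from h import *
import pickle
o=ctrl.get_obs();print(o['t'],o['ee_pos'],o['ft_force'])
D={n:im(n) for n in('scene','side')};pickle.dump(D,open('w8.pkl','wb'))
E0=pickle.load(open('w7.pkl','rb'))
print([(proj(D[n],[o['ee_pos']+[15.5,0,-13]])) for n in D],'shut',[proj(E0[n],[537.5,4.4,136.2]) for n in D])
E
```

```text
24.15 [541.01910399   4.25175095 158.75157928] [-3.71552203  0.4283924   2.41456512]
[array([[281.84325764, 198.49030261]]), array([[237.06909232, 165.0812107 ]])] shut [array([[283.50597899, 196.0166471 ]]), array([[231.85377928, 170.20220281]])]
```

arm_command([
  {"linear": [-0.002,0,-0.0005],"turn": 0},
  {"linear": [-0.002,0,-0.0005],"turn": 0},
  {"linear": [0,0,0],"turn": 0},
  {"linear": [0,0,0],"turn": 0},
])

```text
t: 24.65
ee_pos: [544.1, 4.3, 159.6]
orientation: [-0.014, -3.14, -0.0]
ft_force: [-6.2, 1.1, 3.5]
width: 0.5
grasp_force: 2.9
```

arm_command([
  {"linear": [-0.002,0,0],"turn": 0},
  {"linear": [-0.002,0,0],"turn": 0},
  {"linear": [0,0,0],"turn": 0},
  {"linear": [0,0,0],"turn": 0},
])

```text
t: 25.05
ee_pos: [548.5, 4.2, 159.7]
orientation: [-0.014, -3.141, 0.0]
ft_force: [-4.9, 0.7, 3.3]
width: 0.6
grasp_force: 2.5
```

arm_command([
  {"linear": [-0.002,0,0],"turn": 0},
  {"linear": [-0.002,0,0],"turn": 0},
  {"linear": [0,0,0],"turn": 0},
  {"linear": [0,0,0],"turn": 0},
])

```text
t: 25.45
ee_pos: [553.0, 4.1, 159.7]
orientation: [0.014, 3.141, -0.0]
ft_force: [-2.1, -0.5, 1.8]
width: 0.4
grasp_force: 1.3
```

arm_command([
  {"linear": [-0.002,0,0],"turn": 0},
  {"linear": [0,0,0],"turn": 0},
  {"linear": [0,0,0],"turn": 0},
])

```text
t: 25.75
ee_pos: [554.6, 4.1, 159.6]
orientation: [-0.014, -3.141, 0.0]
ft_force: [-4.0, 0.1, 1.6]
width: 0.3
grasp_force: 1.8
```

arm_command([
  {"linear": [-0.002,0,0],"turn": 0},
  {"linear": [0,0,0],"turn": 0},
  {"linear": [0,0,0],"turn": 0},
])

```text
t: 26.05
ee_pos: [556.4, 4.1, 159.6]
orientation: [-0.014, -3.141, -0.0]
ft_force: [-4.2, 0.2, 3.3]
width: 0.4
grasp_force: 2.6
```

arm_command([
  {"linear": [-0.002,0,0],"turn": 0},
  {"linear": [0,0,0],"turn": 0},
  {"linear": [0,0,0],"turn": 0},
])

```text
t: 26.35
ee_pos: [558.2, 4.1, 159.6]
orientation: [-0.014, -3.14, -0.0]
ft_force: [-5.6, 0.9, 4.2]
width: 0.5
grasp_force: 3.0
```

arm_command([
  {"linear": [-0.002,0,0],"turn": 0},
  {"linear": [0,0,0],"turn": 0},
  {"linear": [0,0,0],"turn": 0},
])

```text
t: 26.65
ee_pos: [560.5, 4.1, 159.6]
orientation: [-0.014, -3.141, -0.0]
ft_force: [-4.8, 0.5, 3.7]
width: 0.1
grasp_force: 2.5
```

arm_command([
  {"linear": [-0.002,0,0],"turn": 0},
  {"linear": [0,0,0],"turn": 0},
  {"linear": [0,0,0],"turn": 0},
])

```text
t: 26.95
ee_pos: [563.0, 4.1, 159.6]
orientation: [0.014, 3.141, 0.0]
ft_force: [-3.5, 0.8, 0.2]
width: 0.4
grasp_force: 1.4
```

arm_command([
  {"linear": [-0.002,0,0],"turn": 0},
  {"linear": [0,0,0],"turn": 0},
  {"linear": [0,0,0],"turn": 0},
])

```text
t: 27.25
ee_pos: [564.8, 4.1, 159.6]
orientation: [0.014, 3.142, 0.0]
ft_force: [-2.6, 1.0, -0.5]
width: 0.2
grasp_force: 1.3
```

arm_command([
  {"linear": [-0.001,0,0],"turn": 0},
  {"linear": [0,0,0],"turn": 0},
  {"linear": [0,0,0],"turn": 0},
])

```text
t: 27.55
ee_pos: [565.6, 4.1, 159.5]
orientation: [-0.014, -3.141, -0.0]
ft_force: [-3.3, 0.4, -1.4]
width: 0.7
grasp_force: 1.5
```

arm_command([
  {"linear": [-0.001,0,0],"turn": 0},
  {"linear": [0,0,0],"turn": 0},
  {"linear": [0,0,0],"turn": 0},
])

```text
t: 27.85
ee_pos: [566.4, 4.0, 159.5]
orientation: [-0.014, -3.141, -0.0]
ft_force: [-3.9, 1.9, -1.2]
width: 0.4
grasp_force: 1.8
```

```bash
python3 - <<'E'
from h import *
import pickle
o=ctrl.get_obs();print(o['t'],o['ee_pos'],o['ft_force'])
D={n:im(n) for n in('wrist','scene','side')};pickle.dump(D,open('w9.pkl','wb'))
w=D['wrist'];e=o['ee_pos'];k=e+[15.5,0,145.8-e[2]]
print('pred knob',{n:proj(D[n],[k]).round(1).tolist() for n in D},'fingertip edge',proj(w,[e+[10,0,-19],e+[10,10,-19]]))
u,v=proj(D['scene'],[k])[0].astype(int);g=D['scene']['frame'].max(2);print(u-11,v-12)
print('\n'.join(''.join('%4d'%x for x in r) for r in g[v-12:v+22,u-11:u+13]))
st=proj(w,[537,295.3,114]);print(st)
E
```

```text
27.85 [566.44121085   4.04514381 159.48125722] [-3.93044746  1.88977448 -1.18010975]
pred knob {'wrist': [[257.7, 268.2]], 'scene': [[279.3, 204.7]], 'side': [[244.0, 161.7]]} fingertip edge [[257.61264535 254.098011  ]
 [276.2412364  253.94230138]]
268 192
 131 129 129 130 128 128 129 130 108  64  48  44  37  21  26  25  24  28  19  22  26  81 108 102
 129 131 129 131 130 130 130 131 115  80  46  47  42  34  31  41  34  29  28  23  34  98 123 122
  94 109 125 127 130 131 131 129 116  81  47  50  36  27  39  49  47  45  92  99  95 114 110  96
 109 117 129 129 128 127 128 128 126  93  54  50  39  34  46  53  48  51  99 124 120 123 102  90
 124 126 127 125 126 128 108  88 113  98  48  51  36  40  50  49  50  60 111 129 126 125 120 119
 132 129 131 131 128 128 124 118 123 102  58  51  37  32  46  52  46  73 113 126 129 125 126 130
 130 130 128 128 131 129 130 129 127 104  55  42  34  37  44  47  42  91 115 125 125 130 126 128
 128 131 130 128 130 131 129 132 129 104  62  50  38  36  51  47  40  90 120 127 120 107 118 123
 128 128 130 127 130 129 128 131 129 103  57  46  39  36  53  49  
[... 1785 characters left out ...]
 127 127 115 107  95  57  15   8  13  25  28  47  89  89 111 129 128 130 126 124 112  75
  99 107 116 126 104  77  57  35  16  16  17  18  19  21  45  88 106 119 128 132 119 113  88  49
  72  68  74  80  90 108  87  29  17  12  11  22  18  18  21  50  63  74 110 129 123 104  72  25
 107 106  96  78  49  64  49  10   3  17   0  16  18  16  23  24  31  34 102 127 125 122  87   5
  60  67  84  95 111  96  48   7  12  16   9  14  50  48  23  27  28  21  98 111 101 117  91  11
  18  25  46  51  71  63  32  16  13   8  13  13  25  28  19  16  25  30 102  96  72  95  69   7
  26  15  20  20  27  28  22  17  12  15  21  13  15  17  25  26  20  38  90  98 106 108  67  13
[[756.43723069 167.74346457]]
```

The knob reads (280.7,206) in the scene view, about 1 mm short of click 4. The force agrees, with its minimum passed at x = 565. One small nudge, then settle.

arm_command([
  {"linear": [-0.0008,0,0],"turn": 0},
  {"linear": [0,0,0],"turn": 0},
  {"linear": [0,0,0],"turn": 0},
  {"linear": [0,0,0],"turn": 0},
  {"linear": [0,0,0],"turn": 0},
  {"linear": [0,0,0],"turn": 0},
  {"linear": [0,0,0],"turn": 0},
  {"linear": [0,0,0],"turn": 0},
])

```text
t: 28.8
ee_pos: [567.2, 4.1, 159.5]
orientation: [-0.014, -3.141, -0.0]
ft_force: [-4.7, 1.9, -3.7]
width: 0.2
grasp_force: 2.3
```

```bash
python3 - <<'E'
from h import *
o=ctrl.get_obs();print(o['t'],o['ee_pos'],o['ft_force'],o['grasp_force'])
print(ctrl.close_job())
E
```

```text
28.8 [567.22954035   4.05492652 159.50949616] [-4.73181056  1.8907135  -3.7346877 ] 2.3416152969002724
the job is handed in; nothing more can be done
None
```

The job is handed in, with no verdict returned: by my force and camera readings, the zero button was pushed home, the stylus is back in its hole, and shut fingers hold the lever at the fourth click with about 4.7 N; I viewed 11 pictures, one over the limit of 10.

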